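Crank down and lock the stabiliser leg of the tag-sorting shelf

TASK

Steady the raised ear-tag shelf: turn the crank on its stabiliser leg clockwise until you feel the rubber foot standing firmly on the plate below it, but stop before it jacks the shelf up. Then let go of the crank and push the black-knobbed lock lever all the way over. Do not push on the foot itself, and leave the tags, pin box and dosing cup where they are.

Things in the scene. Friction and masses are not known exactly. Their poses are not given: they have to be found in the camera images.
- stand: Raised aluminium shelf, 150 mm (its x) by 400 mm (its y), top 115 mm above the cart top. Origin on the cart top straight under the leg; the shelf runs from 40 mm on the -y side of it to 360 mm on its +y side, where two posts hold it. z up. The stabiliser leg with a grey gear housing (56 mm square, top at 151 mm) is at the free end. Fixed.
- crank_axis (a point): Point on the upright crank axis, straight above the stand's origin, at the height of the crank grip's middle (205 mm above the cart top). Axes as the stand's.
- crank_grip (a point): Middle of the crank's upright round black grip, 18 mm across, 50 mm tall, which spins freely on its pin 55 mm from the crank axis (the hand need not turn as it goes round). The crank's flat steel arm lies just under the grip, 27 mm below this point; nothing within 150 mm stands higher than the grip.
- crank (a joint): Crank angle, rad, 0 to 5; grows clockwise seen from above, lowering the leg 10 mm per rad. At 0 the grip is on the stand's -x side of the axis. Running free it takes a steady 0.42 N m (7.6 N along the circle at the grip); each newton on the foot adds 0.01 N m (0.18 N at the grip). A hand that stops feels less than one that turns steadily. It stays where it is left.
- foot: Rubber foot disc on the leg, 56 mm across, 12 mm thick; origin at the centre of its underside. It yields 1 mm per 15 N. The steel plate below it stands somewhere from 4 to 16 mm above the cart top (not measured). It stands firmly at 20 to 50 N, when the load at the crank grip has risen 3.6 to 9.1 N over its free-running load; above 55 N it jacks the shelf up.
- lock (a joint): Angle of the lock lever, rad: 0 open, leaning to the stand's -x side; 1.0 locked, leaning to +x. Over 0.8 counts as locked. It swings about an axis along the stand's y, takes under 2 N at the knob and stays where it is left.
- lock_tip (a point): Centre of the lock lever's black ball knob, 26 mm across, at the end of an 80 mm lever 10 mm thick whose pivot is on the shelf, 190 mm along the stand's +y from the crank axis and 137 mm above the cart top. It moves with the lever from 38 mm on the -x side of the pivot to 38 mm on the +x side.
- tags: Bystander: stack of green tag buttons, 29 mm across, 33 mm high, on the shelf beyond the lever; origin at the centre of its underside.
- pin_box: Bystander: clear plastic pin box 84 x 94 x 34 mm on the cart top behind the shelf; origin at the centre of its underside.
- cup: Bystander: stainless dosing cup, 68 mm across, 70 mm high, on the cart top behind the shelf; origin at the centre of its underside.

How it is judged:
By the outcome, as a careful person would: the job done as asked, in the order asked, and still so for the second after the job is handed in, with the robot touching nothing.
It also fails if it takes over 72 s, if anything falls off the work surface, if the arm or the gripper's body presses on something with over 40 N, if the wrist force passes 120 N, or if a joint passes its speed limit or range.

ROBOT

A 6-joint arm with a two-finger parallel gripper is mounted at the origin on the work surface. World frame = base frame: x ahead of the robot, y to its left, z up, the work surface at z = 0. Lengths are in mm, angles in degrees, forces in N, time in s.
With the tool pointing down it reaches from about 350 to 850 mm from the base axis. Payload 8.1 kg.
Tool frame: the origin (TCP) lies midway between the tips of the shut fingers; the grasp point (between the pads) lies 19 mm behind it (robot.tcp_to_grasp is the distance from the TCP to the grasp point, in mm); z points along the fingers, x is the direction in which the jaws open and shut, and the axes are right-handed (so a half turn about z gives the same grasp; the last joint's range is limited). The gripper opens to 93 mm and grips with 3 to 60 N. Pads are 15 mm wide; open, the fingers measure 128 mm over their backs; the gripper's body (75 mm by 188 mm) begins 65 mm behind the grasp point.
Start: joints at [67.128, 7.471, 85.268, -0, 87.261, -4.893], TCP at [185.184, 570.712, 218.635] pointing down, gripper open.
Joint ranges: [-169.43, 169.43], [-51.17, 129.36], [1.28, 143.12], [-76.62, 256.62], [0, 156.53], [-152.29, 152.29]. Speed limits (degrees/s): [136.94, 136.94, 159.86, 180, 180, 180].

INTERFACE

Orientations are given as [roll, pitch, yaw] about the fixed x, y, z axes, in that order (R = Rz(yaw) Ry(pitch) Rx(roll)).
In Python, from rig import robot, imaging, order gives the robot as it stands.
- The arm moves only by the tool drive_tool, never from a script. Its argument "rows" is a list that holds one entry, the list of rows, each a list of 7 numbers: the shift along the tool's x, y, z in m, then the turn, a rotation vector about the tool's x, y, z in degrees, then the closure in counts, from 0 (fully open) to 255 (shut). In form: [[[tx, ty, tz, wx, wy, wz, fingers], ...]]. A call has 1 to 5 rows; each row shifts and turns the commanded pose from where the row before left it, along the tool's axes as they then stand; what a row does not reach is not made up. A row lasts 1/10 s, in which the tool goes at most 50 mm and 8.59 degrees, less where a joint would pass 70% of its speed; a pose out of reach is approached as far as the arm can. A call with a gripper value outside its range is refused whole. The fingers move at their own pace and stop on an object; "newtons" is the grip in N (left out, the last holds). Time passes only in rows, so rows that do not move let the fingers close. It gives the time, the measured TCP pose, the force and the opening at its end, in the units of the state.
- robot.observe(): the state, without advancing time (a new reading comes with each control period).
- imaging.read_camera(name): name is "scene" or "side" or "wrist"; returns (picture, depth): 400x640x3 uint8, blue, green, red; 400x640 float32, mm along the optical axis (not along the pixel's ray), 0 where there is no reading.
- imaging.get_calibration(name): a dict with "K" (3x3 intrinsics, pixels), "D" ([k1, k2, p1, p2, k3] as OpenCV has them; the pictures are not rectified), "origin" and "orientation" of the camera in the world; the wrist camera has in their place "hand_eye" (4x4, takes a point from camera to tool coordinates, whose origin is the TCP and whose axes are the tool frame's). Camera axes: x right, y up, looking along -z (the intrinsics and any distortion apply to the point x, -y, -z); pixel columns grow to the right and rows downward; lengths in mm; the calibration is good to about 2 mm. A picture is of the moment at which its call begins: read the wrist's pose just before it. get_calibration takes no time and is no camera call.
- order.finish_job(): hands the job in, once; it reports no verdict.
The state is a dict: "t": time; "joint_positions": joint angles; "qvel": joint speeds; "effort": joint torques, N m; "ee_pos": TCP position; "ee_rot": TCP orientation; "ft_force": force on the tool from outside, world axes, zero at the start; "moment": the same for the moment, N m; "gripper_width": opening from 0.0 (shut) to 1.0 (fully open).
Only numpy, scipy, OpenCV 4.12 (cv2) and the standard library are available. Lean on these libraries where they do the work, as an engineer would, in place of code of your own. Each camera call takes 0.05 s, during which the arm holds its last target. There are 200 camera calls.

## Working session

There is one attempt and no reset: what is moved stays moved. The work goes in short steps, Python scripts to look and compute and a tool call to move; the robot and the scene stay as the last step left them, time stands still between calls to the robot, and variables do not carry over. Pictures are saved under pics/ and viewed, about 8 in all and at most 12, crops included, and the job is handed in when it is done.

Besides the shell and the picture viewer there is one more tool, called after "Emit:" as name(argument=value, ...) on one line, values as JSON. drive_tool: Moves the arm, as the interface text tells. Its arguments: {"type":"object","properties":{"rows":{"type":"array"},"newtons":{"type":"number"}},"required":["rows"]}

```bash
mkdir -p pics
cat > h.py <<'E'
import numpy as np, cv2
from scipy.spatial.transform import Rotation as R
from rig import robot, imaging, order
def pose(c):
    c0=imaging.get_calibration(c)
    return c0
def campose(c):
    k=imaging.get_calibration(c)
    if 'hand_eye' in k:
        s=robot.observe(); T=np.eye(4); T[:3,:3]=R.from_euler('xyz',s['ee_rot'],degrees=True).as_matrix(); T[:3,3]=s['ee_pos']
        T=T@np.array(k['hand_eye']); return k,T[:3,3],T[:3,:3]
    o=np.array(k['orientation'])
    M=o if o.shape==(3,3) else R.from_euler('xyz',o,degrees=True).as_matrix()
    return k,np.array(k['origin']),M
def rays(k,M,uv):
    p=cv2.undistortPoints(np.array(uv,float).reshape(-1,1,2),np.array(k['K']),np.array(k['D'])).reshape(-1,2)
    d=np.c_[p[:,0],-p[:,1],-np.ones(len(p))]
    return d@M.T   # scaled: multiply by depth
E
python3 - <<'E'
from h import *
for c in ('scene','side'):
    k,o,M=campose(c); print(c,k)
    im,d=imaging.read_camera(c); cv2.imwrite(f'pics/{c}0.png',im); np.save(f'{c}.npy',d)
s=robot.observe();print(s)
E
```

```text
scene {'K': array([[425.06697554,   0.        , 320.26528424],
       [  0.        , 425.06697554, 196.8943129 ],
       [  0.        ,   0.        ,   1.        ]]), 'D': array([-0.04610043,  0.        ,  0.        ,  0.        ,  0.        ]), 'origin': array([1009.91918368, -527.25262354,  725.5168683 ]), 'orientation': array([47.41862128,  1.19623725, 35.7209483 ])}
side {'K': array([[494.93129922,   0.        , 314.52341788],
       [  0.        , 494.93129922, 203.77994689],
       [  0.        ,   0.        ,   1.        ]]), 'D': array([0.04106993, 0.        , 0.        , 0.        , 0.        ]), 'origin': array([407.53590255, 629.43538945, 918.37327848]), 'orientation': array([ 3.99925317e+01, -9.10760706e-02, -1.61568430e+02])}
{'t': 0.1, 'joint_positions': array([ 6.71275304e+01,  7.51085189e+00,  8.53248489e+01, -2.16441385e-03,
        8.72615342e+01, -4.89353888e+00]), 'qvel': array([ 0.11242256, -0.24118793, -0.12245639,  0.0511643 , -0.16197027,
       -0.01955605]), 'effort': array([ 1.24319897e-03, -5.61342573e+01, -4.93093121e+01,  7.70628196e-02,
        2.92175211e-02, -7.92638275e-05]), 'ee_pos': array([184.99074216, 570.21294839, 217.67427219]), 'ee_rot': array([-1.79993859e+02,  9.70649922e-02,  7.20211798e+01]), 'ft_force': array([-1.09775634, -0.08164908, -0.15863448]), 'moment': array([0.01451422, 0.01015698, 0.01752605]), 'gripper_width': 1.0005698486689767}
```

View pics/scene0.png

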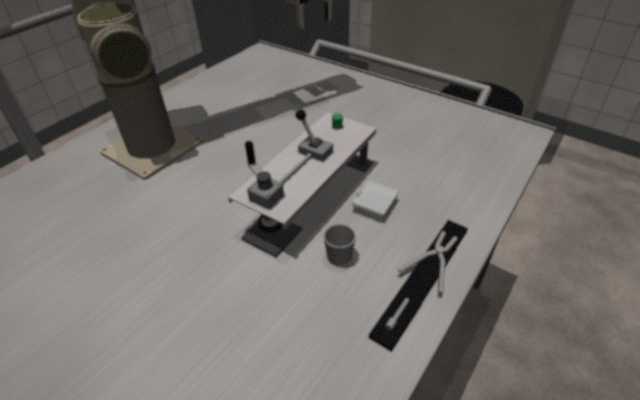

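View pics/side0.png

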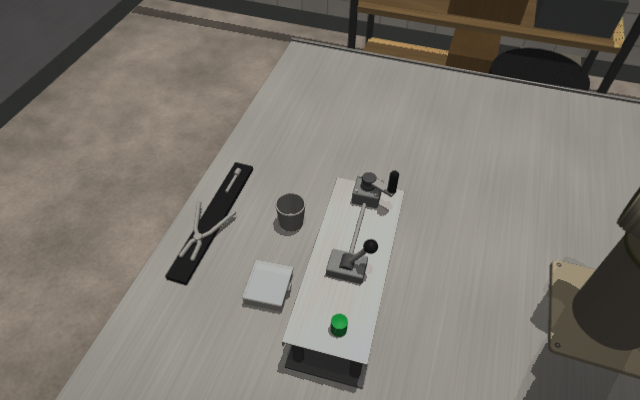

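The scene view shows the grip at about (250,152), the knob at (301,115) and the gear housing at (265,188). In the side view they're at (393,181), (371,246) and (367,192), with the tags at (339,325). Next I triangulate them.

```bash
cat > m.py <<'E'
from h import *
def blob(c,im,roi,f):
    x0,y0,x1,y1=roi; m=f(im[y0:y1,x0:x1].astype(int)).astype(np.uint8)
    n,l,s,ce=cv2.connectedComponentsWithStats(m); i=1+np.argmax(s[1:,4]); 
    return ce[i]+[x0,y0], s[i]+[x0,y0,0,0,0]
def tri(a,b):
    (oa,da),(ob,db)=a,b; da=da/np.linalg.norm(da);db=db/np.linalg.norm(db)
    t=np.linalg.lstsq(np.c_[da,-db],ob-oa,rcond=None)[0]; p,q=oa+t[0]*da,ob+t[1]*db
    return (p+q)/2,np.linalg.norm(p-q)
E
python3 - <<'E'
from m import *
dark=lambda p:p.max(2)<38
green=lambda p:(p[...,1]>p[...,2]+40)
rois={'grip':((243,138,258,168),(385,168,401,196),dark),'knob':((292,107,309,123),(361,237,381,256),dark),'tags':((328,110,346,130),(328,310,350,338),green)}
I={c:cv2.imread(f'pics/{c}0.png') for c in('scene','side')};D={c:np.load(c+'.npy') for c in I};P={c:campose(c) for c in I}
for n,(r1,r2,f) in rois.items():
    L=[]
    for c,r in(('scene',r1),('side',r2)):
        ce,s=blob(c,I[c],r,f); k,o,M=P[c]; d=rays(k,M,[ce])[0]; u,v=ce.round().astype(int)
        print(n,c,ce.round(1),s,'depthpt',(o+d*D[c][v,u]).round(1)); L.append((o,d))
    print('  tri',*tri(*L))
# shelf top plane from depth of both cams
for c in I:
    k,o,M=P[c]; v,u=np.mgrid[0:400,0:640]; d=rays(k,M,np.c_[u.ravel(),v.ravel()]); p=o+d*D[c].ravel()[:,None]
    for lo,hi,nm in((108,122,'shelf'),(146,156,'housing')):
        ok=(D[c].ravel()>0)&(abs(p[:,2]-(lo+hi)/2)<(hi-lo)/2)&(np.hypot(p[:,0]-450,p[:,1])<500)
        m=ok.reshape(400,640).astype(np.uint8)
        n,l,s,ce=cv2.connectedComponentsWithStats(m); 
        for i in 1+np.argsort(-s[1:,4])[:3]:
            q=p[(l==i).ravel()]; print(c,nm,s[i],cv2.minAreaRect(q[:,:2].astype(np.float32)),np.median(q[:,2]))
E
```

```text
grip scene [249.8 152.5] [246 142   8  22 116] depthpt [473.6 -47.8 206.8]
grip side [392.8 182.1] [388 172  11  21 162] depthpt [468.  -35.5 209.2]
  tri [468.44524581 -42.88558239 201.55369177] 0.4177116215263218
knob scene [300.5 114.7] [297 111   8   9  55] depthpt [479.5 115.4 214.7]
knob side [370.1 246.2] [364 240  14  13 139] depthpt [471.3 132.4 218.7]
  tri [472.20373034 124.42359728 207.58792754] 0.16673110659813578
tags scene [336.7 116.7] [333 114   9   7  49] depthpt [492.8 242.4 148.4]
tags side [339.1 323. ] [331 314  17  22 261] depthpt [488.3 252.1 148.7]
  tri [488.5602213  249.2945751  143.29240264] 0.6416772896605394
scene shelf [ 228  113  149  113 4336] ((511.376220703125, 96.9357681274414), (153.29759216308594, 402.8358154296875), 2.901527166366577) 115.98234460620523
scene shelf [262 130  47  51 901] ((467.82781982421875, 89.55183410644531), (64.08726501464844, 196.85308837890625), 3.1658084392547607) 116.2077188463303
scene shelf [115 109  52  21 240] ((36.553977966308594, -19.81011962890625), (137.62901306152344, 61.44654083251953), 61.940128326416016) 115.
[... 681 characters left out ...]
5] ((44.938690185546875, 30.746185302734375), (34.03632736206055, 117.97909545898438), 34.73701095581055) 114.79829362761859
side shelf [595 295   1   1   1] ((65.66436767578125, 28.14345359802246), (0.0, 0.0), 0.0) 108.345370504671
side housing [352 175  29  24 306] ((519.9484252929688, -59.419395446777344), (55.784019470214844, 51.63401412963867), 2.3224406242370605) 151.6459535914094
side housing [601 258  39  54 237] ((51.556766510009766, 26.34905433654785), (27.49867820739746, 105.8040771484375), 28.99900245666504) 150.82031658135395
side housing [331 314  17  16 163] ((490.27020263671875, 248.81655883789062), (26.31101417541504, 27.08421516418457), 67.80305480957031) 147.44087845893353
```

```bash
cat > plan.py <<'E'
from h import *
def plan(way,step=40,turn=8):
    """way: list of (x,y,z,yaw) world; prints rows from the present pose"""
    s=robot.observe(); p=np.array(s['ee_pos']); Rm=R.from_euler('xyz',s['ee_rot'],degrees=True)
    for w in way:
        G=R.from_euler('xyz',[180,0,w[3]],degrees=True); t=np.array(w[:3],float)
        n=int(max(np.ceil(np.linalg.norm(t-p)/step),np.ceil(np.degrees((Rm.inv()*G).magnitude())/turn),1))
        for i in range(n):
            d=(t-p)/(n-i); sh=np.round(Rm.inv().apply(d)/1000,4); rv=np.round((Rm.inv()*G).as_rotvec(degrees=True)/(n-i),1)
            print([*map(float,sh),*map(float,rv)]); p=p+Rm.apply(sh*1000); Rm=Rm*R.from_rotvec(rv,degrees=True)
        print('--',p.round(1),Rm.as_euler('xyz',degrees=True).round(1))
E
python3 - <<'E'
from plan import *
plan([(185,571,300,72),(469,-43,300,0)],step=42)
D=np.load('scene.npy');k,o,M=campose('scene'); I=cv2.imread('pics/scene0.png')
for u in (262,268,274):
    for v in range(206,246,2):
        q=o+rays(k,M,[(u,v)])[0]*D[v,u]; print(u,v,q.round(0),I[v,u])
E
```

```text
[0.0003, -0.0001, -0.0412, -0.0, 0.0, 0.0]
[0.0003, -0.0001, -0.0411, -0.0, 0.1, 0.0]
-- [185. 571. 300.] [-180.   -0.   72.]
[-0.0292, 0.027, -0.0, -0.0, 0.0, 4.2]
[-0.0271, 0.0291, -0.0, -0.0, 0.0, 4.2]
[-0.0249, 0.031, -0.0, -0.0, 0.0, 4.2]
[-0.0226, 0.0328, -0.0, -0.0, 0.0, 4.2]
[-0.0201, 0.0343, -0.0, -0.0, 0.0, 4.2]
[-0.0176, 0.0357, -0.0, -0.0, 0.0, 4.3]
[-0.0148, 0.0369, -0.0, -0.0, 0.0, 4.2]
[-0.0121, 0.0379, -0.0, -0.0, 0.0, 4.3]
[-0.0092, 0.0387, -0.0, -0.0, 0.0, 4.2]
[-0.0064, 0.0393, -0.0, -0.0, 0.0, 4.3]
[-0.0034, 0.0397, -0.0, -0.0, 0.0, 4.2]
[-0.0005, 0.0398, -0.0, -0.0, 0.0, 4.3]
[0.0025, 0.0397, -0.0, -0.0, 0.0, 4.2]
[0.0054, 0.0394, -0.0, -0.0, 0.0, 4.3]
[0.0083, 0.0389, -0.0, -0.0, 0.0, 4.2]
[0.0112, 0.0382, -0.0001, -0.0, 0.0, 4.3]
[0.014, 0.0373, -0.0, -0.0, 0.0, 4.2]
-- [469. -43. 300.] [-180.    0.    0.]
262 206 [531. -90. 119.] [83 83 86]
262 208 [534. -93. 118.] [139 140 147]
262 210 [537. -97. 116.] [159 160 167]
262 212 [ 540. -101.  116.] [147 147 153]
262 214 [517. -80.  80.] [74 76 79]
262 216 [514. -78.  70.] [25 27 27]
262 218 [503. -70.  51.] [43 42
[... 1245 characters left out ...]
74 208 [553. -78. 116.] [155 156 162]
274 210 [557. -83. 117.] [165 167 173]
274 212 [560. -87. 116.] [164 167 173]
274 214 [565. -91. 116.] [162 164 170]
274 216 [568. -96. 116.] [162 163 170]
274 218 [571. -99. 115.] [135 137 142]
274 220 [530. -60.  52.] [68 69 71]
274 222 [533. -63.  50.] [62 62 63]
274 224 [537. -68.  50.] [51 53 54]
274 226 [1010. -527.  726.] [24 19 23]
274 228 [542. -75.  47.] [ 8 17 11]
274 230 [542. -76.  41.] [8 4 5]
274 232 [526. -61.  11.] [25 21 21]
274 234 [529. -65.  10.] [26 23 29]
274 236 [533. -70.  10.] [24 26 23]
274 238 [539. -76.  13.] [29 28 27]
274 240 [541. -79.  11.] [27 25 25]
274 242 [545. -84.  10.] [29 29 27]
274 244 [549. -88.  10.] [32 31 33]
```

Emit:
drive_tool(rows=[[[0, 0, -0.041, 0, 0, 0, 0], [0, 0, -0.041, 0, 0, 0, 0], [-0.0292, 0.027, 0, 0, 0, 4.2, 0], [-0.0271, 0.0291, 0, 0, 0, 4.2, 0], [-0.0249, 0.031, 0, 0, 0, 4.2, 0]]], newtons=40)

```text
t: 0.6
ee_pos: [235.5, 461.3, 300.4]
ee_rot: [180.0, 0.0, 59.3]
ft_force: [0.6, 0.5, 0.3]
gripper_width: 0.999
```

Emit:
drive_tool(rows=[[[-0.0226, 0.0328, 0, 0, 0, 4.2, 60], [-0.0201, 0.0343, 0, 0, 0, 4.2, 60], [-0.0176, 0.0357, 0, 0, 0, 4.3, 60], [-0.0148, 0.0369, 0, 0, 0, 4.2, 60], [-0.0121, 0.0379, 0, 0, 0, 4.3, 60]]])

```text
t: 1.1
ee_pos: [319.0, 280.3, 300.3]
ee_rot: [180.0, 0.0, 38.1]
ft_force: [1.4, -0.3, 0.2]
gripper_width: 0.764
```

Emit:
drive_tool(rows=[[[-0.0092, 0.0387, 0, 0, 0, 4.2, 100], [-0.0064, 0.0393, 0, 0, 0, 4.3, 100], [-0.0034, 0.0397, 0, 0, 0, 4.2, 100], [-0.0005, 0.0398, 0, 0, 0, 4.3, 100], [0.0025, 0.0397, 0, 0, 0, 4.2, 100]]])

```text
t: 1.6
ee_pos: [402.5, 99.7, 300.4]
ee_rot: [-180.0, 0.0, 16.8]
ft_force: [-0.0, 0.9, -0.8]
gripper_width: 0.608
```

Emit:
drive_tool(rows=[[[0.0054, 0.0394, 0, 0, 0, 4.3, 100], [0.0083, 0.0389, 0, 0, 0, 4.2, 100], [0.0112, 0.0382, 0, 0, 0, 4.3, 100], [0.014, 0.0373, 0, 0, 0, 4.2, 100], [0, 0, 0, 0, 0, 0, 100]]])

```text
t: 2.1
ee_pos: [469.7, -47.0, 299.5]
ee_rot: [179.9, 0.1, -0.4]
ft_force: [-0.9, 0.7, -0.2]
gripper_width: 0.608
```

Run:
```python
from plan import *
s=robot.observe();print(s['t'],s['ee_pos'],s['ee_rot'],s['ft_force'],s['gripper_width'])
im,d=imaging.read_camera('wrist'); cv2.imwrite('pics/w1.png',im); np.save('w1.npy',d)
plan([(469,-43,250,0),(469,-43,190,0)],step=30)
```

```text
2.1 [469.73330007 -47.02073697 299.54772673] [ 1.79942754e+02  9.18435412e-02 -3.71283388e-01] [-0.85669841  0.72755258 -0.21837784] 0.6078845479093272
[-0.0, -0.001, 0.0249, -0.0, 0.1, -0.1]
[-0.0001, -0.0011, 0.0248, -0.0, 0.0, -0.1]
-- [469. -43. 250.] [-180.    0.    0.]
[-0.0, 0.0, 0.02, -0.0, 0.0, 0.0]
[-0.0, 0.0, 0.02, -0.0, 0.0, 0.0]
[-0.0, 0.0001, 0.02, -0.0, 0.0, 0.0]
-- [469. -43. 190.] [-180.    0.    0.]
```

View pics/w1.png

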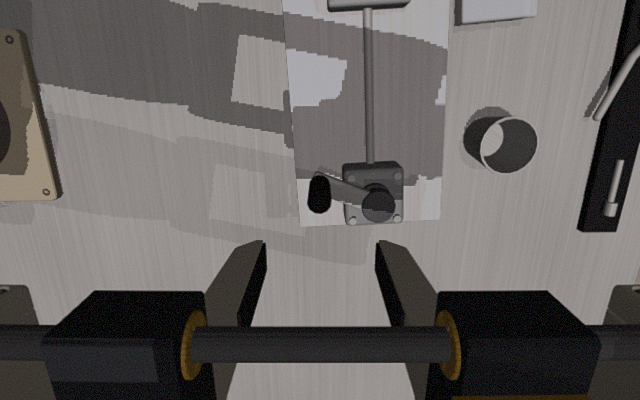

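The wrist view shows the grip at about (319,193) and the hub at (378,205), both clear between the fingers. I'll check the grip's position from this view.

Run:
```python
from m import *
im=cv2.imread('pics/w1.png'); k,o,M=campose('wrist')
for n,roi,zs in(('grip',(300,165,333,220),(205,)),('hub',(362,184,398,222),(190,))):
    ce,s=blob('w',im,roi,lambda p:p.max(2)<(25 if n=='grip' else 60)); d=rays(k,M,[ce])[0]
    print(n,ce,s)
    for z in zs: print(z,(o+d*(z-o[2])/d[2]).round(1))
D=np.load('w1.npy'); d=rays(k,M,[(319,193)])[0]; print((o+d*D[193,319]).round(1))
```

```text
grip [319.11956522 193.9378882 ] [308 176  23  37 644]
205 [468.8 -40.3 205. ]
hub [378.20844687 198.24250681] [362 184  33  29 734]
190 [517.  -48.7 190. ]
[468.8 -33.6 224.8]
```

Emit:
drive_tool(rows=[[[0, 0, 0.025, 0, 0, 0, 100], [0, 0, 0.02, 0, 0, 0, 100], [0, 0, 0, 0, 0, 0, 100]]])

```text
t: 2.45
ee_pos: [467.1, -41.9, 252.4]
ee_rot: [-179.9, 0.3, 0.1]
ft_force: [-0.2, 0.2, 0.4]
gripper_width: 0.607
```

Emit:
drive_tool(rows=[[[0.001, 0, 0.02, 0, 0, 0, 100], [0, 0, 0.02, 0, 0, 0, 100], [0, 0, 0.02, 0, 0, 0, 100], [0, 0, 0.003, 0, 0, 0, 100], [0, 0, 0, 0, 0, 0, 100]]])

```text
t: 2.95
ee_pos: [470.0, -42.6, 193.2]
ee_rot: [-180.0, 0.0, 0.1]
ft_force: [-0.3, -0.9, 0.6]
gripper_width: 0.605
```

Emit:
drive_tool(rows=[[[0, 0, 0, 0, 0, 0, 255], [0, 0, 0, 0, 0, 0, 255], [0, 0, 0, 0, 0, 0, 255], [0, 0, 0, 0, 0, 0, 255], [0, 0, 0, 0, 0, 0, 255]]], newtons=40)

```text
t: 3.45
ee_pos: [470.3, -43.3, 192.9]
ee_rot: [180.0, -0.0, 0.0]
ft_force: [-0.5, 0.8, 0.6]
gripper_width: 0.232
```

```bash
cat > circ.py <<'E'
from plan import *
C=np.array([520.1,-63.5]); Y=np.radians(2.95)
def ang(p): r=np.array(p[:2])-C; return np.pi+Y-np.arctan2(r[1],r[0])%(2*np.pi), np.hypot(*r)
def pt(a): return C+55*np.array([np.cos(np.pi+Y-a),np.sin(np.pi+Y-a)])
def tab(a0,step,n,label=True):
    for i in range(n):
        d=pt(a0+step*(i+1))-pt(a0+step*i); print(round(a0+step*(i+1),2),[round(d[0]/1000,4),round(-d[1]/1000,4)])
E
python3 - <<'E'
from circ import *
s=robot.observe(); print(s['t'],s['ee_pos'],s['ee_rot'],s['ft_force'],s['gripper_width'],ang(s['ee_pos']))
tab(ang(s['ee_pos'])[0],0.1,36)
E
```

```text
3.45 [470.25877142 -43.27302305 192.89742508] [ 1.79997692e+02 -1.86465521e-02  1.78283284e-02] [-0.46600235  0.807604    0.6183277 ] 0.23164061817960135 (np.float64(0.4370077961648118), np.float64(53.78920582151986))
0.54 [np.float64(0.0023), np.float64(-0.005)]
0.64 [np.float64(0.0028), np.float64(-0.0047)]
0.74 [np.float64(0.0033), np.float64(-0.0044)]
0.84 [np.float64(0.0037), np.float64(-0.0041)]
0.94 [np.float64(0.0041), np.float64(-0.0037)]
1.04 [np.float64(0.0044), np.float64(-0.0033)]
1.14 [np.float64(0.0047), np.float64(-0.0028)]
1.24 [np.float64(0.005), np.float64(-0.0023)]
1.34 [np.float64(0.0052), np.float64(-0.0018)]
1.44 [np.float64(0.0053), np.float64(-0.0013)]
1.54 [np.float64(0.0054), np.float64(-0.0007)]
1.64 [np.float64(0.0055), np.float64(-0.0002)]
1.74 [np.float64(0.0055), np.float64(0.0004)]
1.84 [np.float64(0.0054), np.float64(0.0009)]
1.94 [np.float64(0.0053), np.float64(0.0014)]
2.04 [np.float64(0.0051), np.float64(0.002)]
2.14 [np.float64(0.0049), np.float64(0.0025)]
2.24 [np.float64(0.0046), np.float64(0.0029)]
2.34 [np.float64(0.0043), np.float64(0.0034)]
2.44 [np.float64(0.004), np.float64(0.0038)]
2.54 [np.float64(0.0036), np.float64(0.0042)]
2.64 [np.float64(0.0031), np.float64(0.0045)]
2.74 [np.float64(0.0027), np.float64(0.0048)]
2.84 [np.float64(0.0022), np.float64(0.0051)]
2.94 [np.float64(0.0017), np.float64(0.0052)]
3.04 [np.float64(0.0011), np.float64(0.0054)]
3.14 [np.float64(0.0006), np.float64(0.0055)]
3.24 [np.float64(0.0), np.float64(0.0055)]
3.34 [np.float64(-0.0005), np.float64(0.0055)]
3.44 [np.float64(-0.0011), np.float64(0.0054)]
3.54 [np.float64(-0.0016), np.float64(0.0053)]
3.64 [np.float64(-0.0021), np.float64(0.0051)]
3.74 [np.float64(-0.0026), np.float64(0.0048)]
3.84 [np.float64(-0.0031), np.float64(0.0046)]
3.94 [np.float64(-0.0035), np.float64(0.0042)]
4.04 [np.float64(-0.0039), np.float64(0.0039)]
```

Emit:
drive_tool(rows=[[[0, 0, 0, 0, 0, 0, 255], [0, 0, 0, 0, 0, 0, 255], [0, 0, 0, 0, 0, 0, 255]]])

```text
t: 3.75
ee_pos: [468.9, -43.3, 192.8]
ee_rot: [-180.0, 0.2, 0.0]
ft_force: [-9.0, 1.0, 7.0]
gripper_width: 0.186
```

Emit:
drive_tool(rows=[[[0.0023, -0.005, 0, 0, 0, 0, 255], [0.0028, -0.0047, 0, 0, 0, 0, 255], [0.0033, -0.0044, 0, 0, 0, 0, 255]]])

```text
t: 4.05
ee_pos: [477.0, -29.3, 192.8]
ee_rot: [180.0, 0.2, -0.0]
ft_force: [-9.6, -1.8, 7.3]
gripper_width: 0.184
```

Emit:
drive_tool(rows=[[[0.0034, -0.0046, 0, 0, 0, 0, 255], [0.0038, -0.0042, 0, 0, 0, 0, 255], [0.0042, -0.0038, 0, 0, 0, 0, 255], [0.0046, -0.0034, 0, 0, 0, 0, 255], [0.0049, -0.0029, 0, 0, 0, 0, 255]]])

```text
t: 4.55
ee_pos: [499.3, -12.3, 192.8]
ee_rot: [179.8, 0.0, -0.0]
ft_force: [-2.6, -12.6, 2.0]
gripper_width: 0.185
```

```bash
cat > st.py <<'E'
from circ import *
s=robot.observe(); a,r=ang(s['ee_pos']); th=np.pi+Y-a; f=np.array(s['ft_force'])
print('a %.3f r %.1f tang %.1f rad %.1f z %.1f'%(a,r,-f[:2]@[np.sin(th),-np.cos(th)],f[:2]@[np.cos(th),np.sin(th)],f[2]),s['gripper_width'])
E
python3 st.py
```

```text
a 1.236 r 55.2 tang 7.2 rad -10.7 z 2.0 0.18503074773951858
```

Emit:
drive_tool(rows=[[[0.0052, -0.0016, 0, 0, 0, 0, 255], [0.0053, -0.0011, 0, 0, 0, 0, 255], [0.0054, -0.0005, 0, 0, 0, 0, 255], [0.0055, 0, 0, 0, 0, 0, 255], [0.0055, 0.0006, 0, 0, 0, 0, 255]]])

```text
t: 5.05
ee_pos: [525.5, -8.9, 192.8]
ee_rot: [179.9, 0.1, -0.0]
ft_force: [-8.0, -5.1, 5.9]
gripper_width: 0.189
```

```bash
python3 st.py
```

```text
a 1.721 r 54.9 tang 7.5 rad -5.9 z 5.9 0.18869551982674196
```

Emit:
drive_tool(rows=[[[0.0054, 0.001, 0, 0, 0, 0, 255], [0.0053, 0.0015, 0, 0, 0, 0, 255], [0.0051, 0.0021, 0, 0, 0, 0, 255], [0.0049, 0.0026, 0, 0, 0, 0, 255], [0.0046, 0.003, 0, 0, 0, 0, 255]]])

```text
t: 5.55
ee_pos: [550.5, -18.1, 192.8]
ee_rot: [180.0, 0.2, 0.0]
ft_force: [-8.5, -0.1, 6.9]
gripper_width: 0.183
```

```bash
python3 st.py
```

```text
a 2.212 r 54.7 tang 7.1 rad -4.8 z 6.9 0.18339509670495904
```

Contact is expected near 3.0–3.4 rad, so I'll take one more full-size call and then shorter ones.

Emit:
drive_tool(rows=[[[0.0042, 0.0035, 0, 0, 0, 0, 255], [0.0039, 0.0039, 0, 0, 0, 0, 255], [0.0035, 0.0043, 0, 0, 0, 0, 255], [0.003, 0.0046, 0, 0, 0, 0, 255]]])

```text
t: 5.95
ee_pos: [565.5, -33.3, 192.8]
ee_rot: [-179.9, 0.1, 0.0]
ft_force: [-6.1, 5.8, 4.9]
gripper_width: 0.184
```

```bash
python3 st.py
```

```text
a 2.607 r 54.5 tang 8.2 rad -1.9 z 4.9 0.1842119986168152
```

Emit:
drive_tool(rows=[[[0.0027, 0.0048, 0, 0, 0, 0, 255], [0.0022, 0.0051, 0, 0, 0, 0, 255]]])

```text
t: 6.15
ee_pos: [570.7, -42.9, 192.9]
ee_rot: [-179.9, 0.1, 0.1]
ft_force: [-4.6, 5.2, 4.9]
gripper_width: 0.186
```

```bash
python3 st.py
```

```text
a 2.806 r 54.6 tang 6.6 rad -2.3 z 4.9 0.1860281612680163
```

Emit:
drive_tool(rows=[[[0.0017, 0.0053, 0, 0, 0, 0, 255], [0.0012, 0.0054, 0, 0, 0, 0, 255]]])

```text
t: 6.35
ee_pos: [573.8, -53.4, 192.8]
ee_rot: [-179.9, 0.1, 0.1]
ft_force: [-4.3, 6.4, 3.8]
gripper_width: 0.186
```

```bash
python3 st.py
```

```text
a 3.008 r 54.6 tang 7.1 rad -3.0 z 3.8 0.1858780253633314
```

Emit:
drive_tool(rows=[[[0.0006, 0.0055, 0, 0, 0, 0, 255]]])

```text
t: 6.45
ee_pos: [574.5, -58.7, 192.9]
ee_rot: [-179.8, 0.0, 0.1]
ft_force: [-3.0, 8.7, 2.8]
gripper_width: 0.188
```

```bash
python3 st.py
```

```text
a 3.104 r 54.7 tang 9.0 rad -2.2 z 2.8 0.1875317932513285
```

Emit:
drive_tool(rows=[[[0, 0.0055, 0, 0, 0, 0, 255]]])

```text
t: 6.55
ee_pos: [574.7, -63.6, 192.9]
ee_rot: [-179.8, 0.0, 0.1]
ft_force: [-0.9, 11.0, 3.7]
gripper_width: 0.183
```

```bash
python3 st.py
```

```text
a -3.088 r 54.6 tang 11.0 rad -0.9 z 3.7 0.18344225622767507
```

Emit:
drive_tool(rows=[[[-0.0003, 0.0045, 0, 0, 0, 0, 255]]])

```text
t: 6.65
ee_pos: [574.6, -67.6, 192.9]
ee_rot: [-179.7, -0.0, 0.1]
ft_force: [-0.0, 13.8, 3.5]
gripper_width: 0.186
```

```bash
python3 st.py
```

```text
a -3.014 r 54.7 tang 13.7 rad -1.1 z 3.5 0.18618983093852737
```

Emit:
drive_tool(rows=[[[0, -0.001, 0, 0, 0, 0, 255], [0, 0, 0, 0, 0, 0, 255]]])

```text
t: 6.85
ee_pos: [574.6, -68.0, 192.9]
ee_rot: [-179.9, -0.0, 0.1]
ft_force: [0.5, 6.4, 1.7]
gripper_width: 0.187
```

```bash
python3 st.py
```

```text
a -3.008 r 54.6 tang 6.4 rad -0.0 z 1.7 0.1869646946818221
```

Load at the grip rose to 13.7 N while turning, 6.4 N over free, which is about 35 N on the foot. That is mid-range, so I'm letting go.

Emit:
drive_tool(rows=[[[0, 0, 0, 0, 0, 0, 90], [0, 0, 0, 0, 0, 0, 90], [0, 0, 0, 0, 0, 0, 90], [0, 0, 0, 0, 0, 0, 90], [0, 0, 0, 0, 0, 0, 90]]])

```text
t: 7.35
ee_pos: [574.3, -69.4, 192.6]
ee_rot: [180.0, 0.0, 0.0]
ft_force: [0.1, -0.3, 0.3]
gripper_width: 0.566
```

Emit:
drive_tool(rows=[[[0, 0, -0.02, 0, 0, 0, 90], [0, 0, -0.03, 0, 0, 0, 90], [0, 0, -0.03, 0, 0, 0, 90], [0, 0, -0.03, 0, 0, 0, 90], [0, 0, 0, 0, 0, 0, 90]]])

```text
t: 7.85
ee_pos: [576.4, -69.7, 308.4]
ee_rot: [179.9, -0.5, 0.0]
ft_force: [0.2, 0.8, 1.0]
gripper_width: 0.645
```

Run:
```python
from m import *
print(robot.observe()['ee_pos'],robot.observe()['gripper_width'])
I={};P={}
for c in('scene','side'):
    I[c],_=imaging.read_camera(c); P[c]=campose(c); cv2.imwrite(f'pics/{c}2.png',I[c])
cv2.imwrite('pics/both2.png',np.hstack([cv2.resize(I['scene'][80:260,200:420],None,fx=1.8,fy=2),cv2.resize(I['side'][140:360,260:440],(390,360))]))
```

```text
[576.36026278 -69.7152036  308.35739475] 0.6454151397542807
```

View pics/both2.png

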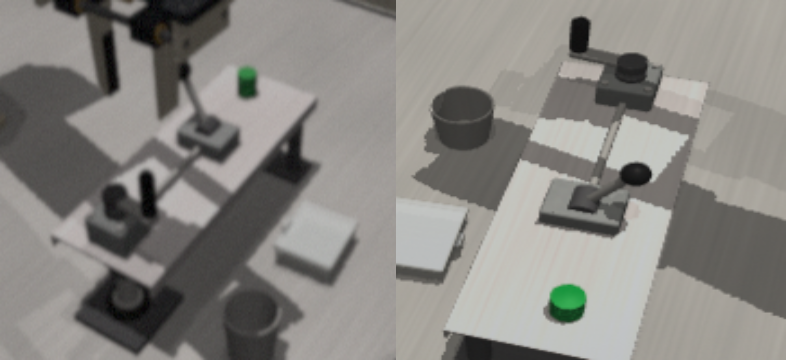

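The combined view shows the grip released on the far side of the hub and the foot down on the plate. The lever still leans to -x, and the tags, box and cup are untouched. Next I go to the -x side of the knob with the fingers shut.

Emit:
drive_tool(rows=[[[-0.0266, -0.0323, 0, 0, 0, 0, 255], [-0.0266, -0.0323, 0, 0, 0, 0, 255], [-0.0266, -0.0323, 0, 0, 0, 0, 255], [-0.0266, -0.0323, 0, 0, 0, 0, 255], [-0.0266, -0.0323, 0, 0, 0, 0, 255]]], newtons=20)

```text
t: 8.45
ee_pos: [439.3, 93.1, 300.5]
ee_rot: [180.0, 0.2, -0.0]
ft_force: [0.7, 1.0, -0.3]
gripper_width: 0.266
```

Emit:
drive_tool(rows=[[[-0.0266, -0.0323, 0, 0, 0, 0, 255], [0, 0, 0, 0, 0, 0, 255], [0, 0, 0, 0, 0, 0, 255], [0, 0, 0, 0, 0, 0, 255]]])

```text
t: 8.85
ee_pos: [414.8, 123.9, 301.6]
ee_rot: [180.0, 0.1, -0.0]
ft_force: [0.2, 0.7, -0.0]
gripper_width: 0.002
```

Emit:
drive_tool(rows=[[[0, -0.001, 0.035, 0, 0, 0, 255], [0, 0, 0.035, 0, 0, 0, 255], [0, 0, 0.035, 0, 0, 0, 255], [0, 0, 0, 0, 0, 0, 255]]])

```text
t: 9.25
ee_pos: [411.8, 123.8, 191.9]
ee_rot: [179.9, 0.6, -0.1]
ft_force: [-0.4, -0.0, -1.1]
gripper_width: 0.002
```

Emit:
drive_tool(rows=[[[0.01, 0, 0, 0, 0, 0, 255], [0.01, 0, 0, 0, 0, 0, 255], [0.01, 0, 0, 0, 0, 0, 255], [0.01, 0, 0, 0, 0, 0, 255], [0.01, 0, 0, 0, 0, 0, 255]]])

```text
t: 9.75
ee_pos: [466.2, 125.6, 198.5]
ee_rot: [-180.0, -0.1, 0.0]
ft_force: [-1.8, 0.5, 2.0]
gripper_width: 0.003
```

Emit:
drive_tool(rows=[[[0.01, 0, 0, 0, 0, 0, 255], [0.01, 0, 0, 0, 0, 0, 255], [0.01, 0, 0, 0, 0, 0, 255], [0.01, 0, 0, 0, 0, 0, 255]]])

```text
t: 10.15
ee_pos: [505.4, 125.6, 197.3]
ee_rot: [180.0, 0.0, 0.0]
ft_force: [-0.0, 0.4, -0.9]
gripper_width: 0.005
```

Emit:
drive_tool(rows=[[[0.005, 0, 0, 0, 0, 0, 255], [0.004, 0, 0, 0, 0, 0, 255], [0.003, 0, 0, 0, 0, 0, 255]]])

```text
t: 10.45
ee_pos: [516.8, 125.5, 197.4]
ee_rot: [180.0, 0.0, 0.0]
ft_force: [-0.7, 0.8, -0.4]
gripper_width: 0.003
```

Emit:
drive_tool(rows=[[[0.002, 0, 0, 0, 0, 0, 255], [0.002, 0, 0, 0, 0, 0, 255]]])

```text
t: 10.65
ee_pos: [520.7, 125.6, 197.6]
ee_rot: [180.0, 0.0, 0.0]
ft_force: [-0.7, -0.2, -0.1]
gripper_width: 0.005
```

Run:
```python
from h import *
im,_=imaging.read_camera('scene'); im2,_=imaging.read_camera('side')
cv2.imwrite('pics/b3.png',np.hstack([cv2.resize(im[60:200,230:370],(390,390)),cv2.resize(im2[170:310,290:430],(390,390))]))
```

```text
(no output)
```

View pics/b3.png

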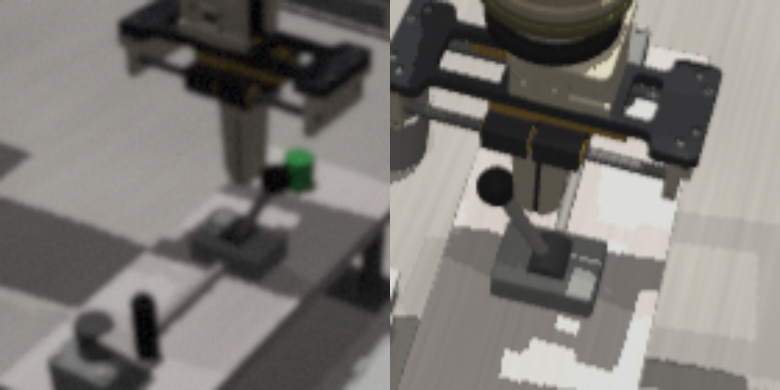

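The lever now leans well over to +x, with the fingers against it. I'll push on gently to its stop.

Emit:
drive_tool(rows=[[[0.002, 0, 0, 0, 0, 0, 255], [0.002, 0, 0, 0, 0, 0, 255], [0.001, 0, 0, 0, 0, 0, 255]]])

```text
t: 11.05
ee_pos: [521.8, 125.6, 197.4]
ee_rot: [180.0, 0.5, 0.1]
ft_force: [-25.4, -1.9, 13.5]
gripper_width: 0.008
```

Run:
```python
from m import *
L=[]
for c,r in(('scene',(318,110,345,140)),('side',(310,215,345,250))):
    im,_=imaging.read_camera(c); k,o,M=campose(c); ce,s=blob(c,im,r,lambda p:p.max(2)<38); print(c,ce,s); L.append((o,rays(k,M,[ce])[0]))
print(tri(*L),robot.observe()['ft_force'])
```

```text
scene [329.04819277 124.14457831] [324 120  11  10  83]
side [330.18064516 219.2516129 ] [322 215  17  11 155]
(array([557.72911114, 105.74140145, 224.3744617 ]), np.float64(12.160686485249965)) [-23.21134145  -0.75471326  11.94385377]
```

The stop is reached: the force jumped to 25 N over 1 mm. Now I back off, lift clear and look.

Emit:
drive_tool(rows=[[[-0.005, 0, 0, 0, 0, 0, 255], [-0.015, 0, 0, 0, 0, 0, 255], [-0.03, 0, 0, 0, 0, 0, 255], [-0.03, 0, 0, 0, 0, 0, 255], [0, 0, 0, 0, 0, 0, 255]]])

```text
t: 11.65
ee_pos: [443.4, 125.7, 197.5]
ee_rot: [-180.0, 0.0, 0.1]
ft_force: [-0.2, 0.4, -0.0]
gripper_width: 0.008
```

Emit:
drive_tool(rows=[[[0, 0, -0.04, 0, 0, 0, 255], [0, 0, -0.04, 0, 0, 0, 255], [0, 0, -0.04, 0, 0, 0, 255], [0, 0, 0, 0, 0, 0, 255], [0, 0, 0, 0, 0, 0, 255]]])

```text
t: 12.15
ee_pos: [447.0, 125.7, 319.1]
ee_rot: [-180.0, -0.2, 0.0]
ft_force: [-0.6, -0.6, -1.3]
gripper_width: 0.004
```

Run:
```python
from m import *
dark=lambda p:p.max(2)<38
I={c:imaging.read_camera(c) for c in('scene','side')}
for c in I: cv2.imwrite(f'pics/{c}4.png',I[c][0])
cv2.imwrite('pics/b4.png',np.hstack([cv2.resize(I['scene'][0][80:260,200:420],(440,360)),cv2.resize(I['side'][0][140:360,240:440],(330,363))[:360]]))
L=[]
for c,r in(('scene',(318,110,345,140)),('side',(310,205,345,255))):
    k,o,M=campose(c); ce,s=blob(c,I[c][0],r,dark); print(c,ce,s); L.append((o,rays(k,M,[ce])[0]))
print(tri(*L)); k,o,M=campose('scene'); D=I['scene'][1]
for u in(262,268,274):print([(o+rays(k,M,[(u,v)])[0]*D[v,u]).round(0)[2] for v in range(216,248,2)])
```

```text
scene [329.45977011 124.12643678] [324 120  12  10  87]
side [328.         236.89855072] [322 231  13  13 138]
(array([548.76780227, 128.99713921, 207.46574513]), np.float64(1.6655136415724403))
[np.float64(73.0), np.float64(9.0), np.float64(9.0), np.float64(12.0), np.float64(23.0), np.float64(24.0), np.float64(21.0), np.float64(22.0), np.float64(25.0), np.float64(21.0), np.float64(16.0), np.float64(12.0), np.float64(10.0), np.float64(9.0), np.float64(12.0), np.float64(10.0)]
[np.float64(115.0), np.float64(72.0), np.float64(59.0), np.float64(53.0), np.float64(47.0), np.float64(41.0), np.float64(33.0), np.float64(29.0), np.float64(23.0), np.float64(24.0), np.float64(22.0), np.float64(17.0), np.float64(12.0), np.float64(11.0), np.float64(12.0), np.float64(10.0)]
[np.float64(117.0), np.float64(116.0), np.float64(55.0), np.float64(51.0), np.float64(42.0), np.float64(36.0), np.float64(30.0), np.float64(28.0), np.float64(26.0), np.float64(21.0), np.float64(22.0), np.float64(16.0), np.float64(10.0), np.float64(12.0), np.float64(11.0), np.float64(11.0)]
```

View pics/b4.png

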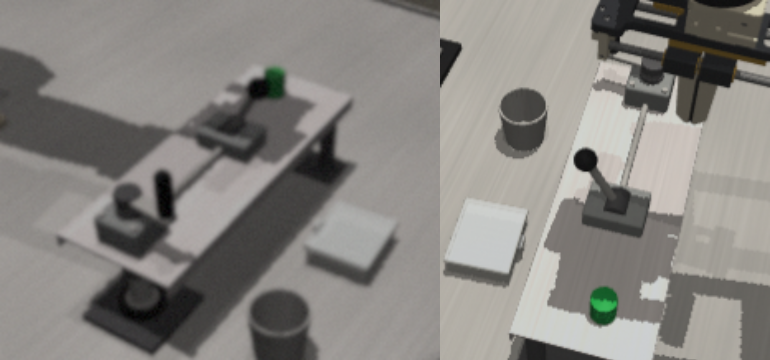

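The knob sits at (549,129,207), which is 38 mm to the +x side of the pivot, so it's fully over. The foot top is at about 22 mm and the plate at about 10.5 mm, so the 12 mm foot is on the plate. The bystanders haven't moved.

```bash
python3 -c "
from h import *
print(order.finish_job())"
```

```text
the job is handed in; nothing more can be done
None
```

The stabiliser foot is standing firmly on its plate, the crank is released, and the lock lever is all the way over. The job was handed in at about 12.3 s, with the arm clear of everything.

- **Crank:** it started at about 0.43 rad and I turned it clockwise to about 3.27 rad. The load at the grip rose from about 7.3 N running free to 13.7 N while still turning. That 6.4 N rise means about 35 N on the foot, the middle of the firm range. How far the crank turned past first contact gives about the same figure.
- **Foot:** the depth picture afterwards shows it resting on the plate. Its top is at about 22 mm, and the plate is at about 10.5 mm.
- **Lock lever:** I pushed it until it hit its stop, where the force jumped to about 25 N. The final two-view measurement puts the knob 38 mm on the +x side, which is fully locked.
- **Bystanders:** the tags, pin box and cup look unmoved in the last picture. I checked this by eye and did not re-measure them.
- **Failed check:** one knob measurement, taken with the fingers still in place, had its two views disagreeing by 12 mm because the image window cut off the knob. I repeated it after backing away, and the views then agreed to 1.7 mm.

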